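# Run the stirrer up on its touch strip

### The job

Run the stirrer up to full speed on its control console: put the fingertips lightly on the smallest dot of the curved touch strip, then slide them along the strip over every dot in turn up to the biggest one, pressing only lightly and without lifting off on the way. Finish while holding that touch, with the fingertips still resting lightly on the biggest dot, since the stirrer runs only while it is touched. Grasp nothing, and leave the glassware and the other things on the console and the bench where they stand.

Things in the scene. Friction and masses are not known exactly. Their poses are not given: they have to be found in the camera images.
- console: Control console fixed to the bench, a flat grey box on a blue base, 250 (its x) x 170 (its y) x 43 mm high. Origin at the centre of its underside, z up. It can lie at any yaw. The strip on it follows an arc of radius 105 mm about the console point x 0, y -70 mm, from 60 degrees on the -x side of +y (smallest dot) to 60 degrees on the +x side (biggest).
- strip (a joint): The touch strip: white arc-shaped plate, 36 mm wide, 10 mm thick, flat level top, sprung on the console. Value: how far it is pressed straight down, in m, 0 free, 0.008 bottomed; it stays level. 0.7 N starts it moving, 4.7 N bottoms it. Free, its top is 62 mm above the bench, 19 mm above the console's top (bottomed 11 mm). It registers a touch when pressed over 0.8 mm.
- dot0 (a point): Dot 1 of 7 (the smallest dot): flat black printed disc, 6 mm across, on the strip's centre line. Point: its centre, on the top of the strip; it sinks with the strip. Dots are 36 mm apart, all alike but for size. The touch is located by the TCP (the point between the finger pads) seen from above: keep the fingers near vertical.
- dot1 (a point): Dot 2 of 7 (the second dot): flat black printed disc, 9 mm across, on the strip's centre line. Point: its centre, on the top of the strip; it sinks with the strip. Dots are 36 mm apart, all alike but for size. The touch is located by the TCP (the point between the finger pads) seen from above: keep the fingers near vertical.
- dot2 (a point): Dot 3 of 7 (the third dot): flat black printed disc, 12 mm across, on the strip's centre line. Point: its centre, on the top of the strip; it sinks with the strip. Dots are 36 mm apart, all alike but for size. The touch is located by the TCP (the point between the finger pads) seen from above: keep the fingers near vertical.
- dot3 (a point): Dot 4 of 7 (the fourth dot): flat black printed disc, 15 mm across, on the strip's centre line. Point: its centre, on the top of the strip; it sinks with the strip. Dots are 36 mm apart, all alike but for size. The touch is located by the TCP (the point between the finger pads) seen from above: keep the fingers near vertical.
- dot4 (a point): Dot 5 of 7 (the fifth dot): flat black printed disc, 18 mm across, on the strip's centre line. Point: its centre, on the top of the strip; it sinks with the strip. Dots are 36 mm apart, all alike but for size. The touch is located by the TCP (the point between the finger pads) seen from above: keep the fingers near vertical.
- dot5 (a point): Dot 6 of 7 (the sixth dot): flat black printed disc, 21 mm across, on the strip's centre line. Point: its centre, on the top of the strip; it sinks with the strip. Dots are 36 mm apart, all alike but for size. The touch is located by the TCP (the point between the finger pads) seen from above: keep the fingers near vertical.
- dot6 (a point): Dot 7 of 7 (the biggest dot): flat black printed disc, 24 mm across, on the strip's centre line. Point: its centre, on the top of the strip; it sinks with the strip. Dots are 36 mm apart, all alike but for size. The touch is located by the TCP (the point between the finger pads) seen from above: keep the fingers near vertical.
- beaker: Small glass beaker, 44 mm across, 50 mm high, standing loose on the console inside the bend of the strip, about 80 mm from its centre line. Origin at the centre of its underside. Leave it.
- vial: Amber vial with black cap, 22 mm across, 42 mm high, loose on the console's corner at the smaller dots' side, outside the bend. Origin at the centre of its underside. Leave it.
- weight: Brass 50 g weight with a grip knob, 18 mm across, 30 mm high, loose on the console's corner at the bigger dots' side, outside the bend. Origin at the centre of its underside. Leave it.
- dish1: Clear open petri dish, 60 mm across, 14 mm high, on the bench near the robot, at the left. Origin at the centre of its underside. Leave it.
- dish2: Clear open petri dish, 60 mm across, 14 mm high, on the bench at the right. Origin at the centre of its underside. Leave it.
- meter: Green hand multimeter lying on the bench at the left, farther out, 90 x 180 x 47 mm. Origin at the centre of its underside. Leave it.
- mortar: White ceramic mortar bowl, 90 mm across, 50 mm high, on the bench at the right. Origin at the centre of its underside. Leave it.

How it is judged:
By the outcome, as a careful person would: the job done as asked, in the order asked, and still so for the second after the job is handed in, while the arm keeps its last pose, push and grip.
It also fails if it takes over 38 s, if anything falls off the work surface, if the arm or the gripper's body presses on something with over 40 N, if the wrist force passes 120 N, or if a joint passes its speed limit or range.

### The arm

A 7-joint arm with a two-finger parallel gripper is mounted at the origin on the work surface. World frame = base frame: x ahead of the robot, y to its left, z up, the work surface at z = 0. Lengths are in m, angles in rad, forces in N, time in s.
With the tool pointing down it reaches from about 0.4 to 0.875 m from the base axis. Payload 6.5 kg.
Tool frame: the origin (TCP) lies between the finger pads, 19 mm behind the fingertips; this is the grasp point; z points along the fingers, y is the line along which they close (so a half turn about z gives the same grasp; the last joint's range is limited). The gripper opens to 85 mm and grips with 20 to 120 N. Pads are 22 mm wide; open, the fingers measure 114 mm over their backs; the gripper's body (76 mm by 85 mm) begins 54 mm behind the grasp point. The pads swing forward as they close: fully open they stand 13 mm farther back than shut.
Start: joints at [-1.375, 0.536, -0.004, 1.538, 0.003, 1.067, -0.071], TCP at [0.168, 0.628, 0.25] pointing down, gripper open.
Joint ranges: [-2.7, 2.7], [-0.37, 2.16], [-1.27, 1.26], [0.24, 2.4], [-1.31, 4.45], [0.19, 1.91], [-2.76, 2.76]. Speed limits (rad/s): [2.39, 2.39, 3.14, 3.14, 3.14, 3.14, 3.14].

### API

Orientations are given as a unit quaternion [x, y, z, w].
In Python, from rig import r gives the robot as it stands. Calls block until the motion is done:
- r.move_ptp(position, orientation): joint-space move of the TCP to a pose.
- r.move_linear(position, ori=None, max_speed=0.15, threshold=None): straight line of the TCP; ori=None keeps the orientation; max_speed is the mean speed in m/s. With threshold (N) it stops when the force on the tool has changed by that much, and returns True; else False.
- r.set_joints(angles): joint-space move.
- r.command_gripper(opening): finger opening in m; the grip force is fixed at half the most; returns when the fingers have stopped.
- r.dwell(seconds).
- r.ik(position, orientation): joint angles nearest the present ones, or None.
- r.capture(name): name is "scene" or "top" or "wrist"; returns the picture (400x640x3 uint8, red, green, blue); there is no depth.
- r.calibration(name): a dict with "intrinsics" (3x3 intrinsics, pixels), "extrinsics" (4x4, takes a point from camera to world coordinates). Camera axes: x right, y down, z forward; pixel columns grow to the right and rows downward; lengths in m; the calibration is good to about 2 mm. The wrist camera is an equidistant fisheye: a pixel r from the principal point sees the ray r / f radians off the axis. A picture is of the moment at which its call begins: read the wrist's pose just before it. calibration takes no time and is no camera call; for the wrist camera it gives the pose at the moment of the call.
A pose or a line that the arm cannot do raises r.PlanningError and nothing moves.
- r.finish_job(): hands the job in; it is judged then, once.
Readings, each from a call of its own:
- r.read_clock(): time.
- r.read_joints(): joint angles.
- r.read_joint_vel(): joint speeds.
- r.read_effort(): joint torques, N m.
- r.read_tool_pos(): TCP position.
- r.read_tool_rot(): TCP orientation.
- r.read_force(): force on the tool from outside, world axes, zero at the start.
- r.read_torque(): the same for the moment, N m.
- r.read_opening(): finger opening in m.
- r.read_gripper_force(): force on a finger pad.
Only numpy, scipy, OpenCV 4.12 (cv2) and the standard library are available. Lean on these libraries where they do the work, as an engineer would, in place of code of your own. Each camera call takes 0.05 s, during which the arm holds its last target. There are 200 camera calls.

## Working session

There is one attempt and no reset: what is moved stays moved. The work goes in short steps, each a Python script; the robot and the scene stay as the last script left them, time stands still between calls to the robot, and variables do not carry over. Pictures are saved under pics/ and viewed, at most 10 in all, crops included, and the job is handed in when it is done.

```bash
mkdir -p pics
python3 - <<'E'
from rig import r
import cv2,numpy as np
for n in("scene","top"):
    im=r.capture(n); cv2.imwrite(f"pics/{n}0.png",im[...,::-1]); c=r.calibration(n); print(n,np.round(c["intrinsics"],1).tolist(),np.round(c["extrinsics"],3).tolist())
print(r.read_clock(),r.read_tool_rot(),r.read_tool_pos())
E
```

```text
scene [[415.2, 0.0, 317.4], [0.0, 415.2, 192.9], [0.0, 0.0, 1.0]] [[-0.384, 0.469, -0.795, 1.359], [0.923, 0.205, -0.325, 0.318], [0.011, -0.859, -0.512, 0.627], [0.0, 0.0, 0.0, 1.0]]
top [[430.2, 0.0, 322.0], [0.0, 430.2, 196.8], [0.0, 0.0, 1.0]] [[-0.019, -0.993, 0.114, 0.405], [-1.0, 0.019, -0.002, -0.004], [0.0, -0.114, -0.994, 1.248], [0.0, 0.0, 0.0, 1.0]]
0.1 [ 1.30476335e-01  9.91451115e-01 -7.81477885e-04 -4.21679321e-05] [0.16808897 0.62734925 0.24919934]
```

View pics/top0.png

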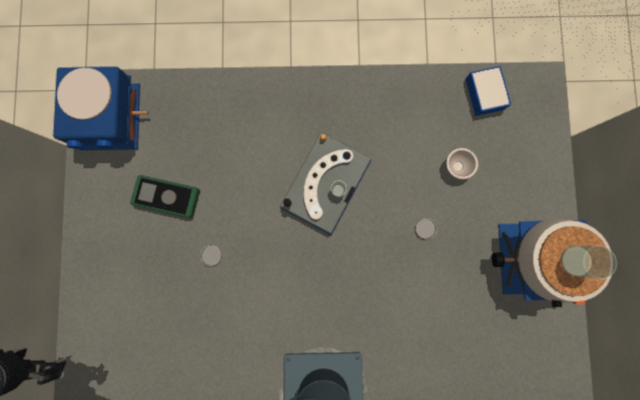

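View pics/scene0.png

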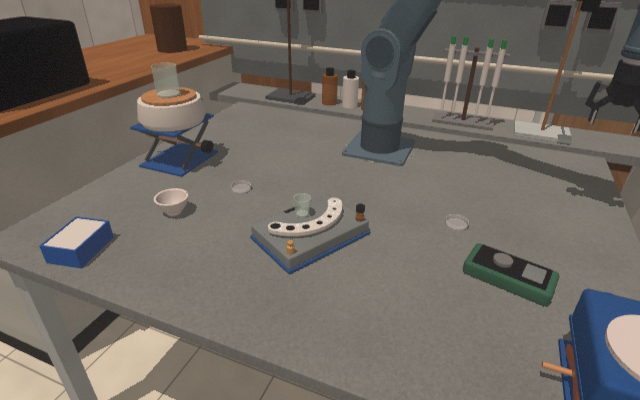

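The top view shows the console around pixel (327,185), with the biggest dot near (347,156) and the small end near (316,214). The scene view shows the biggest dot near (276,226) and the small end near (335,202). I'll enlarge both.

Run:
```python
import cv2
a=cv2.imread("pics/top0.png")[130:240,275:380]; b=cv2.imread("pics/scene0.png")[185:275,245:375]
cv2.imwrite("pics/topc.png",cv2.resize(a,None,fx=5,fy=5,interpolation=cv2.INTER_CUBIC))
cv2.imwrite("pics/scenec.png",cv2.resize(b,None,fx=6,fy=6,interpolation=cv2.INTER_CUBIC))
```

```text
(no output)
```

View pics/topc.png

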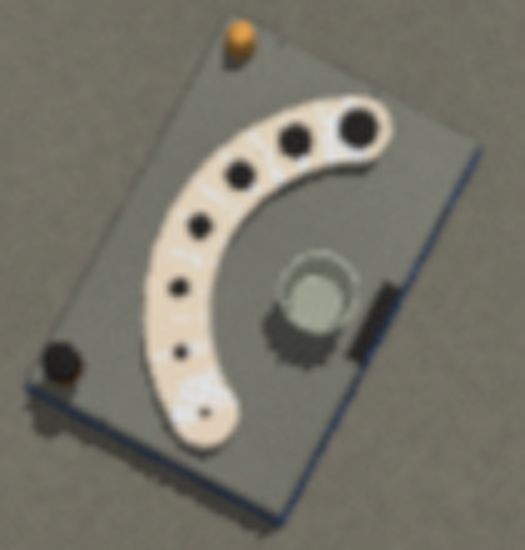

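View pics/scenec.png

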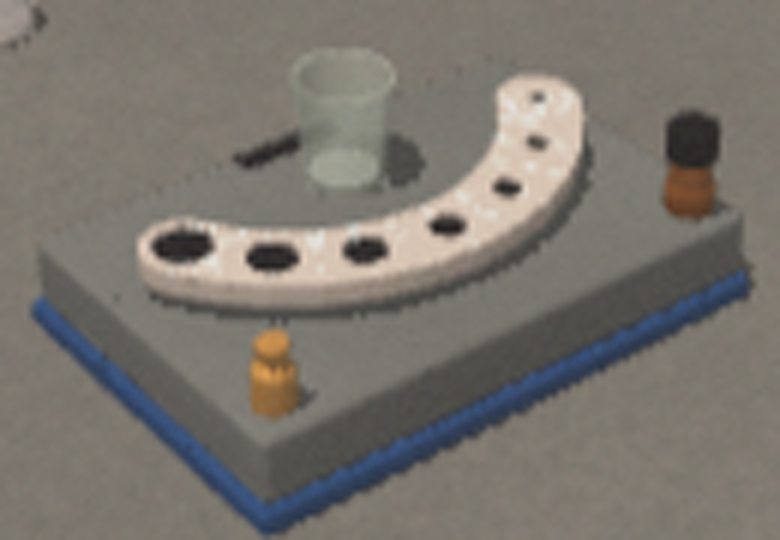

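```bash
cat > fit.py <<'E'
from rig import r
import numpy as np
from scipy.optimize import least_squares
T=(np.array([(204,412),(181,352),(179,288),(200,226),(240,175),(295,140),(358,128)])+.5)/5-.5+[275,130]
S=(np.array([(538,97),(538,142),(507,187),(447,225),(365,249),(272,257),(182,245)])+.5)/6-.5+[245,185]
a=np.radians(np.linspace(-60,60,7))
def arc(p,a):
    x,y=.105*np.sin(a),-.07+.105*np.cos(a); c,s=np.cos(p[2]),np.sin(p[2])
    return np.c_[p[0]+c*x-s*y,p[1]+s*x+c*y,np.full_like(x,p[3])]
def proj(n,P):
    c=r.calibration(n); E=np.linalg.inv(c["extrinsics"]); q=(P@E[:3,:3].T+E[:3,3])@np.array(c["intrinsics"]).T
    return q[:,:2]/q[:,2:]
E
python3 - <<'E'
from fit import *
from scipy.optimize import least_squares as L
for nm,pr in(("both",[("top",T),("scene",S)]),("top",[("top",T)]),("scene",[("scene",S)])):
    f=lambda p:np.concatenate([(proj(n,arc(p if len(pr)>1 else [*p[:3],.062],a))-U).ravel() for n,U in pr])
    s=L(f,[.45,0,-1,.062]) ; print(nm,s.x.round(4),"rms",np.sqrt(np.mean(s.fun**2)).round(2),np.abs(s.fun).max().round(2))
    if nm=="both": np.save("p.npy",s.x); print(arc(s.x,a).round(4))
# free triangulation
for t,u in zip(T,S):
    g=L(lambda P:np.r_[proj("top",P[None])[0]-t,proj("scene",P[None])[0]-u],[.45,0,.06]); print(g.x.round(4))
E
```

```text
both [ 0.5862 -0.0167 -0.5114  0.0606] rms 0.22 0.38
[[ 0.4983  0.0125  0.0606]
 [ 0.5324  0.0254  0.0606]
 [ 0.5689  0.0259  0.0606]
 [ 0.6033  0.0138  0.0606]
 [ 0.6315 -0.0093  0.0606]
 [ 0.6501 -0.0406  0.0606]
 [ 0.6569 -0.0765  0.0606]]
top [ 0.5862 -0.0174 -0.5106  0.062 ] rms 0.12 0.23
scene [ 0.5879 -0.0153 -0.5115  0.062 ] rms 0.07 0.12
[0.4987 0.013  0.0606]
[0.5323 0.0254 0.0607]
[0.5683 0.0257 0.0603]
[0.603  0.0136 0.0603]
[ 0.6314 -0.0094  0.0607]
[ 0.6507 -0.0405  0.0607]
[ 0.6571 -0.0764  0.0604]
```

Triangulation gives consistent dot heights of 60.5 mm against 62 mm expected, and the model fits to 0.2 px. Next I'll shut the gripper, go above dot 1, and check with the wrist camera.

Run:
```python
from fit import *
import cv2
p=np.load("p.npy"); D=arc(p,a); q=np.array([.1305,.9914,0,0]); q/=np.linalg.norm(q)
r.command_gripper(0.0)
print([r.ik([*d[:2],.079],q) is not None for d in D])
m=D[0]; r.move_ptp([m[0],m[1],.16],q); r.dwell(.3)
c=r.calibration("wrist"); im=r.capture("wrist")
print(r.read_clock(),r.read_tool_pos(),r.read_tool_rot(),r.read_opening(),r.read_force(),r.read_joints())
E=np.linalg.inv(c["extrinsics"]);K=np.array(c["intrinsics"])
for z in(.0606,.062):
    Q=np.c_[D[:,:2],np.full(7,z)]@E[:3,:3].T+E[:3,3]
    th=np.arctan2(np.hypot(Q[:,0],Q[:,1]),Q[:,2]); u=Q[:,:2]/np.hypot(Q[:,0],Q[:,1])[:,None]*th[:,None]*K[0,0]+K[:2,2]
    print(u.round(1).tolist())
np.savez("w.npz",E=E,K=K)
im=cv2.resize(im[...,::-1],None,fx=1.25,fy=1.25,interpolation=cv2.INTER_CUBIC)
for x,y in (u+.5)*1.25-.5: cv2.drawMarker(im,(round(x),round(y)),(0,0,255),cv2.MARKER_CROSS,7,1)
cv2.imwrite("pics/w1.png",im)
```

```text
[True, True, True, True, True, True, True]
3.7167 [0.49834794 0.01272804 0.16000277] [1.30334783e-01 9.91470042e-01 5.29279351e-06 1.87767848e-05] 1.8796141409136676e-05 [-0.54878387  0.5371238   0.40443109] [-0.40436995  0.4277082   0.35864333  2.02441643 -0.22112401  0.7259223
  1.40028758]
[[314.4, 213.3], [341.2, 248.6], [351.3, 285.8], [346.0, 319.4], [328.4, 346.0], [302.3, 364.2], [271.1, 373.2]]
[[314.4, 213.9], [341.4, 249.3], [351.5, 286.6], [346.1, 320.3], [328.5, 347.0], [302.3, 365.2], [270.9, 374.2]]
```

View pics/w1.png

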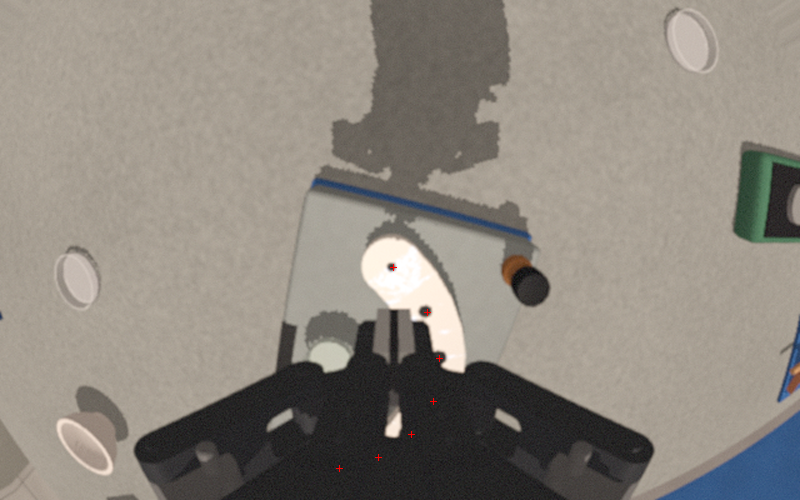

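The predicted crosses fall on the visible dots to within about 1 px (under 1 mm). Now a force-guarded descent onto dot 1.

Run:
```python
from fit import *
D=arc(np.load("p.npy"),a); x,y=D[0,:2]
def F(n=10):
    v=[]
    for _ in range(n): v.append(r.read_force()); r.dwell(.02)
    return np.mean(v,0),np.std(v,0)
r.move_linear([x,y,.105],max_speed=.08); r.dwell(.2)
f0,sd=F(); np.save("f0.npy",f0); print(f0,sd,r.read_clock())
h=r.move_linear([x,y,.0765],max_speed=.015,threshold=1.6)
print(h,r.read_tool_pos(),r.read_clock()); print(F()[0]-f0,r.read_tool_pos(),r.read_clock())
```

```text
[-0.06223912  0.12484008  0.00478394] [0.36088544 0.51661882 0.45350956] 4.925
True [0.49827933 0.01255889 0.07836538] 6.5
[0.96017178 0.04059339 2.149141  ] [0.49828923 0.01257385 0.07838713] 6.6667
```

Contact is at z = 78.4 mm with 2.1 N, a press of about 2.7 mm and consistent with the spring data. Sliding along the arc now.

Run:
```python
from fit import *
p=np.load("p.npy"); f0=np.load("f0.npy"); z=.0781
def F(n=10):
    v=[]
    for _ in range(n): v.append(r.read_force()); r.dwell(.02)
    return np.mean(v,0)-f0
for i,P in enumerate(arc(p,np.radians(np.arange(-60,61,7.5)))):
    r.move_linear([P[0],P[1],z],max_speed=.03)
    f=F(); t=r.read_tool_pos(); print(i,f.round(2),((t-[*P[:2],z])*1e3).round(2),round(r.read_clock(),2))
    if not 1<f[2]<4: 
        z-=np.clip((2.3-f[2])/500,-.001,.001); print("z",z)
```

```text
0 [ 0.54 -0.01  2.05] [0.01 0.   0.  ] 7.08
1 [1.32 0.54 2.13] [0.43 0.19 0.17] 7.86
2 [1.52 0.64 2.01] [0.59 0.13 0.23] 8.63
3 [1.47 0.1  1.99] [0.64 0.12 0.26] 9.41
4 [ 1.25 -0.19  2.02] [ 0.66 -0.03  0.26] 10.18
5 [1.41 0.02 1.93] [ 0.62 -0.06  0.25] 10.96
6 [ 1.49 -0.49  1.94] [ 0.63 -0.18  0.26] 11.73
7 [ 1.42 -0.94  2.09] [ 0.58 -0.26  0.25] 12.51
8 [ 1.13 -0.63  1.8 ] [ 0.52 -0.32  0.25] 13.28
9 [ 0.99 -0.96  1.84] [ 0.44 -0.37  0.21] 14.06
10 [ 1.23 -1.    2.16] [ 0.36 -0.46  0.18] 14.83
11 [ 0.98 -1.36  2.08] [ 0.26 -0.46  0.12] 15.61
12 [ 0.5  -1.49  2.02] [ 0.19 -0.49  0.12] 16.38
13 [ 0.24 -1.41  2.13] [ 0.15 -0.44  0.1 ] 17.16
14 [ 0.33 -1.63  2.23] [ 0.08 -0.46  0.08] 17.93
15 [ 0.37 -1.13  2.07] [ 0.05 -0.39  0.05] 18.71
16 [ 0.3  -1.28  2.  ] [-0.02 -0.41  0.04] 19.48
```

The force held at about 2 N throughout. One look before handing in.

Run:
```python
from rig import r
import cv2
b=r.capture("scene")[165:285,235:385,::-1]
cv2.imwrite("pics/end.png",cv2.resize(b,None,fx=5,fy=5,interpolation=cv2.INTER_CUBIC)); print(r.read_force(),r.read_tool_pos(),r.read_clock())
```

```text
[-0.8549763  -1.09322924  2.38912125] [ 0.65688299 -0.07672175  0.07811306] 19.5333
```

View pics/end.png

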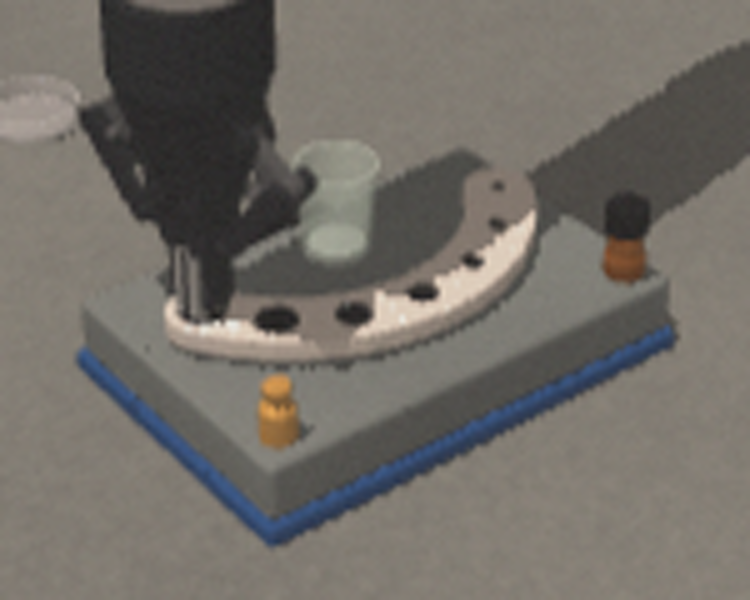

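The fingertips rest on the biggest dot at (200,315) in the crop. The beaker, vial and weight are at their earlier pixel positions.

```bash
python3 -c "
from rig import r
print(r.finish_job())"
```

```text
the job is handed in; nothing more can be done
None
```

I slid the fingertips over all seven dots from smallest to biggest at about 2 N without lifting off, and handed the job in at about 19.5 s with them still resting on the biggest dot; the beaker, vial and weight on the console had not moved.

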